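Blow dust off the ear muffs: hang them on the bar and hold the air valve at half

TASK

The dusty ear muffs need blowing off: hang them over the horizontal bar of the green air stand, one cup on each side of the bar, and let go of them. Then, with the gripper's fingers, push the red paddle of the spring-loaded air valve down to half travel, where its lever is level (never to the bottom, which is full blast), and finish while still holding it there, since it springs back when released. Leave the bowl, the tin, the wood block and the gouge where they are.

Things in the scene. Friction and masses are not known exactly. Their poses are not given: they have to be found in the camera images.
- muffs: ear muffs, a rigid arch, about 0.24 kg, standing on the bench on two yellow cups; 156 (x) x 64 (y) x 157 (z) mm. Origin: middle of the footprint, at the cups' underside; z up, x from cup to cup. The cups are 78 mm high, their black cushions 72 mm apart (x). The bar passes between them to lie under the crown pad, along the muffs' y, when hung
- crown (a point): centre of the top of the muffs' black crown pad, 157 mm above their origin. The pad is a firm block 80 (x) x 32 (y) x 22 (z) mm, its underside 135 mm above the origin: grip it from above across the 32 mm width (y), fingertips no lower than its underside, as the bar comes there
- rail: green air stand, fixed: base plate 80 (x) x 230 (y) x 8 mm, posts at y = -100 and +100 mm with balls on top (to 176 mm), and between them along y a steel bar of 16 mm diameter, axis 165 mm above the bench. Below the bar lies a brass pipe with nozzles, 18 mm wide, up to 68 mm high. Origin: at bench level under the bar's middle. May stand left or right of the robot
- bar_mid (a point): highest point of the bar, in the middle of its length (173 mm above the bench)
- valve: air valve, fixed: green block 70 x 60 mm on a 120 x 100 mm foot. Origin at bench level straight under the lever's hinge, whose axis (along y) is 115 mm above the bench. The lever points along the valve's -x. A white plate beside it (+y) is marked green at level and red below. Stands on the side where the air stand is not
- lever (a joint): angle of the sprung lever, rad: 0 at rest (raised 0.3 above level), 0.3 when level (half travel), 0.6 at the bottom stop; grows as the paddle is pushed down. Spring torque 1.2 N m/rad x (angle + 0.35): on the paddle's centre about 3.5 N to start, 6.5 N at level, 10 N at the stop. Springs back to 0 when let go
- paddle (a point): centre of the top face of the red paddle, 50 x 50 x 14 mm, at the end of the lever, 120 mm from the hinge axis and moving with the lever; it is 157 mm above the bench at rest and 122 mm when the lever is level
- bowl: loose turned wooden bowl, 110 mm across, 50 mm high; origin under its centre. Leave alone
- tin: loose tin, 68 mm diameter, 75 mm high; origin under its centre. Leave alone
- blank: loose dark wood block 60 x 60 x 100 mm (upright); origin under its centre. Leave alone
- gouge: loose turning gouge, 335 mm long, 28 mm high, with a wooden handle; origin on its underside near the ferrule, x towards the steel tip. Leave alone
There are look-alikes about, which are no part of the job. What is shaped like the rail but orange is not meant.

How it is judged (in metres and radians):
On the way, in this order (a step that is already met when the one before it is completed fails the run):
1. the ear muffs hang on the bar by their crown, a cup on each side, let go of and at rest (x of crown in the frame of rail between -0.045 and 0.045 m and y of crown in the frame of rail between -0.085 and 0.085 m and z of crown in the frame of rail between 0.175 and 0.215 m and angle between muffs's own z axis and vertical below 0.4 rad and angle between the y axis of muffs and the y axis of rail, either way round below 0.6 rad and contact force between muffs and rail above 0.6 N and linear speed of muffs below 0.05 m/s and contact force between muffs and the arm below 0.1 N and contact force between muffs and the fingers below 0.1 N), for 0.3 s.
2. the lever is held near level by the fingers while the muffs hang on the bar (all of step 1 and value of joint lever between 0.19 and 0.41 rad and contact force between the fingers and valve above 1.5 N), for 0.5 s.
At the end, for the whole second after the job is handed in: Ear muffs hang at rest on the bar by their crown pad, untouched by the robot: crown within 45 mm across and 85 mm along the bar from its middle, within 0.4 rad of upright and 0.6 rad of square to the bar; and the fingers hold the lever at 0.19 to 0.41 rad, pressing over 1.5 N (all of step 2); the arm keeps its last pose, push and grip.
It fails at once if the lever is pushed nearly to its bottom stop (beyond 0.52 rad) (value of joint lever above 0.52 rad).
It fails at once if the bowl is displaced by more than 30 mm (distance of bowl from where it was at the start of the episode above 0.03 m).
It fails at once if the tin is displaced by more than 30 mm (distance of tin from where it was at the start of the episode above 0.03 m).
It fails at once if the wood block is displaced by more than 30 mm (distance of blank from where it was at the start of the episode above 0.03 m).
It fails at once if the gouge is displaced by more than 30 mm (distance of gouge from where it was at the start of the episode above 0.03 m).
It also fails if it takes over 54 s, if anything falls off the work surface, if the arm or the gripper's body presses on something with over 40 N, if the wrist force passes 120 N, or if a joint passes its speed limit or range.

ROBOT

A 7-joint arm with a two-finger parallel gripper is mounted at the origin on the work surface. World frame = base frame: x ahead of the robot, y to its left, z up, the work surface at z = 0. Lengths are in m, angles in degrees, forces in N, time in s.
With the tool pointing down it reaches from about 0.4 to 0.925 m from the base axis. Payload 4.1 kg.
Tool frame: the origin (TCP) lies on the centre line of the jaws, within the pads' length; the fingertips stand r.finger_overhang ahead of it and the grasp point (between the pads) lies 11 mm behind it (r.finger_overhang is the distance from the TCP to the fingertips, in m); z points along the fingers, y is the line along which they close (so a half turn about z gives the same grasp; the last joint's range is limited). The gripper opens to 85 mm and grips with 20 to 120 N. Pads are 22 mm wide; open, the fingers measure 114 mm over their backs; the gripper's body (76 mm by 85 mm) begins 54 mm behind the grasp point. The pads swing forward as they close: fully open they stand 13 mm farther back than shut.
Start: joints at [64.744, 22.827, 2.584, 88.041, -1.071, 69.15, -2.905], TCP at [0.218, -0.612, 0.239] pointing down, gripper open.
Joint ranges: [-161.44, 161.44], [-28.35, 127.94], [-78.24, 83.42], [0, 140.83], [-78.03, 258.03], [13.02, 114.36], [-168.23, 168.23]. Speed limits (degrees/s): [147.25, 147.25, 180, 180, 180, 180, 180].

INTERFACE

Orientations are given as [roll, pitch, yaw] about the fixed x, y, z axes, in that order (R = Rz(yaw) Ry(pitch) Rx(roll)).
In Python, from cell import r gives the robot as it stands. The module is installed in compiled form; this text tells all that it offers.
- The arm moves only by the tool send_rows, never from a script. Its argument "moves" is a list of rows, each a list of 2 entries, a list of its own where there are three numbers: the shift along the world's x, y, z in mm, then the turn, a rotation vector about the world's x, y, z in rad. A call has 1 to 5 rows; each row is the pose to reach, as a shift and turn from the pose commanded when the call began; what a row does not reach only later rows make up. A row lasts 1/8 s, in which the tool goes at most 62.5 mm and 10.7 degrees, less where a joint would pass 70% of its speed; a pose out of reach is approached as far as the arm can. A call with a gripper value outside its range is refused whole. "claw" is the closure, from 0 (fully open) to 1 (shut), set as the call begins (left out, the last holds). The fingers move at their own pace and stop on an object; the grip force is fixed at half the most. Time passes only in rows, so rows that repeat a pose let the fingers close. It gives the time, the measured TCP pose, the force, the opening and the grip force at its end, in the units of the state.
- r.state(): the state, without advancing time (a new reading comes with each control period).
- r.read_camera(name): name is "scene" or "side" or "wrist"; returns the picture (400x640x3 uint8, red, green, blue); there is no depth.
- r.camera_info(name): a dict with "intrinsics" (3x3 intrinsics, pixels), "position" and "rotation" of the camera in the world; the wrist camera has in their place "T_tool_cam" (4x4, takes a point from camera to tool coordinates, whose origin is the TCP and whose axes are the flange's). Camera axes: x right, y down, z forward; pixel columns grow to the right and rows downward; lengths in m; the calibration is good to about 2 mm. A picture is of the moment at which its call begins: read the wrist's pose just before it. camera_info takes no time and is no camera call.
- r.job_done(): hands the job in; it is judged then, once.
The state is a dict: "clock": time; "q": joint angles; "joint_velocities": joint speeds; "effort": joint torques, N m; "tcp_pos": TCP position; "eef_rot": TCP orientation; "ft_force": force on the tool from outside, world axes, zero at the start; "torque": the same for the moment, N m; "grip_width": finger opening in m; "gripper_force": force on a finger pad.
Only numpy, scipy, OpenCV 4.12 (cv2) and the standard library are available. Lean on these libraries where they do the work, as an engineer would, in place of code of your own. Each camera call takes 0.05 s, during which the arm holds its last target. There are 200 camera calls.

## Working session

There is one attempt and no reset: what is moved stays moved. The work goes in short steps, Python scripts to look and compute and a tool call to move; the robot and the scene stay as the last step left them, time stands still between calls to the robot, and variables do not carry over. Pictures are saved under pics/ and viewed, at most 10 in all, crops included, and the job is handed in when it is done.

Besides the shell and the picture viewer there is one more tool, called after "Emit:" as name(argument=value, ...) on one line, values as JSON. send_rows: Moves the arm, as the interface text tells. Its arguments: {"type":"object","properties":{"moves":{"type":"array","items":{"type":"array"}},"claw":{"type":"number"}},"required":["moves"]}

```bash
mkdir -p pics; cat > h.py <<'E'
import numpy as np,cv2
from cell import r
def save(cam,fn):
    im=r.read_camera(cam); cv2.imwrite('pics/'+fn,im[:,:,::-1]); return im
def ray(cam,uv):
    c=r.camera_info(cam); K=np.array(c['intrinsics']); R=np.array(c['rotation']); p=np.array(c['position'])
    d=R@np.linalg.inv(K)@np.array([uv[0],uv[1],1.]); return p,d
def onz(cam,uv,z):
    p,d=ray(cam,uv); return p+d*(z-p[2])/d[2]
def proj(cam,P):
    c=r.camera_info(cam); K=np.array(c['intrinsics']); R=np.array(c['rotation']); p=np.array(c['position'])
    q=K@(R.T@(np.array(P)-p)); return q[:2]/q[2]
def tri(c1,uv1,c2,uv2):
    p,d=ray(c1,uv1); q,e=ray(c2,uv2); d/=np.linalg.norm(d); e/=np.linalg.norm(e)
    s=np.linalg.lstsq(np.c_[d,-e],q-p,rcond=None)[0]; a=p+d*s[0]; b=q+e*s[1]; return (a+b)/2,np.linalg.norm(a-b)
E
python3 - <<'E'
from h import *
save('scene','a.png');save('side','b.png')
for c in('scene','side'):
    i=r.camera_info(c);print(c,np.round(i['position'],3),np.round(i['rotation'],2).tolist(),i['intrinsics'][0])
s=r.state();print(r.finger_overhang,s['tcp_pos'],s['eef_rot'],s['clock'],r.camera_info('wrist'))
E
```

```text
scene [1.442 0.306 1.212] [-137.95, 0.69, 111.56] [413.05138991   0.         318.95371748]
side [-0.373 -1.244  1.322] [-128.0, 1.02, -38.46] [508.00951294   0.         314.53566501]
0.008 [ 0.21771856 -0.61188113  0.23834304] [-1.79899262e+02  7.34629611e-03  1.95916092e+01] 0.1 {'intrinsics': array([[324.98281776,   0.        , 318.07926681],
       [  0.        , 324.98281776, 190.37493915],
       [  0.        ,   0.        ,   1.        ]]), 'T_tool_cam': array([[ 3.32171027e-04, -9.65290735e-01, -2.61177500e-01,
         6.57004773e-02],
       [ 9.99999482e-01,  5.71963389e-04, -8.42109695e-04,
         1.80398625e-04],
       [ 9.62264655e-04, -2.61177085e-01,  9.65290425e-01,
        -1.34591802e-01],
       [ 0.00000000e+00,  0.00000000e+00,  0.00000000e+00,
         1.00000000e+00]])}
```

View pics/a.png

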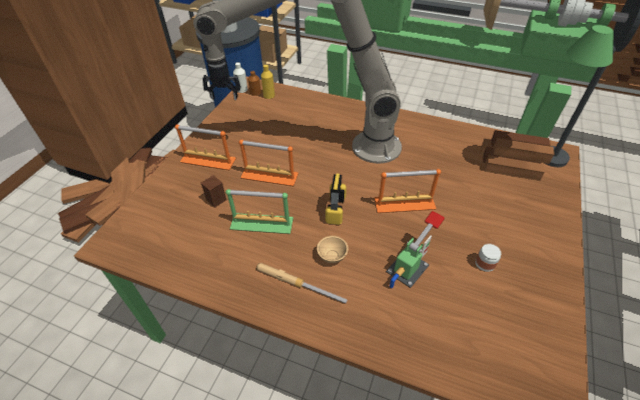

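View pics/b.png

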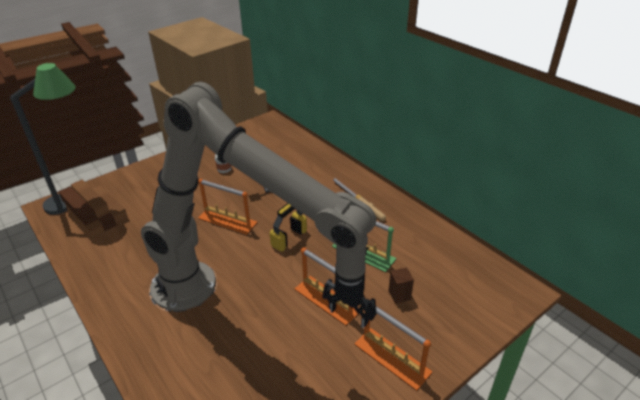

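The scene picture shows these candidates:
- **Rail:** the green stand is at (260,210). The orange look-alikes are at (205,147), (268,162) and (407,190).
- **Muffs:** one pair only, at (336,198).
- **Valve:** at (408,262), with the red paddle at (435,220).

I choose the green stand and will check it in a close crop.

```bash
python3 - <<'E'
s=open('h.py').read()
s=s.replace("R=np.array(c['rotation'])","R=Rot.from_euler('xyz',c['rotation'],degrees=True).as_matrix()").replace("import numpy as np,cv2","import numpy as np,cv2\nfrom scipy.spatial.transform import Rotation as Rot")
open('h.py','w').write(s)
import cv2
a=cv2.imread('pics/a.png');b=cv2.imread('pics/b.png')
# scene crop 220..460,160..300 x3.33
c=cv2.resize(a[160:300,220:460],(800,467),interpolation=cv2.INTER_CUBIC);cv2.imwrite('pics/c.png',c)
E
python3 -c "
from h import *
print(onz('scene',(376,146),0),proj('side',(0,0,0)))"
```

```text
[-0.0040518  -0.00268508  0.        ] [183.00365111 285.02597083]
```

View pics/c.png

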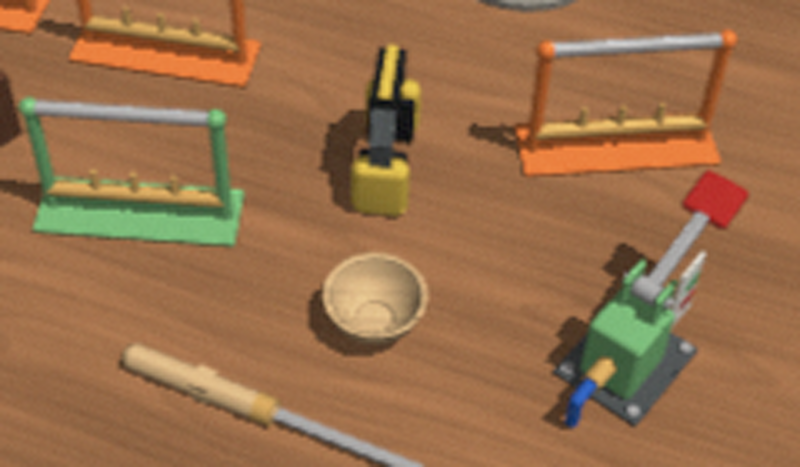

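Crop at 3.33x: the green stand's ball ends are at (27,105) and (216,118), the muffs' crown is around (390,75), the paddle is at (716,198) and the hinge is around (647,285).

```bash
python3 - <<'E'
from h import *
f=lambda x,y:(220+x/3.3333,160+y/3.3333)
for n,x,y,z in [('ballL',27,105,.165),('ballR',216,118,.165),('base NL',35,230,0.008),('base NR',235,243,.008),('crown far',392,47,.157),('crown near',388,102,.157),('cupnear',380,212,0),('paddle',716,198,.157),('hinge',647,287,.115),('bowl',375,340,0)]:
    print(n,np.round(onz('scene',f(x,y),z),3))
w=onz('scene',(489,258),.04);print('tin',w,onz('scene',(213,192),.05))
E
```

```text
ballL [ 0.618 -0.379  0.165]
ballR [ 0.564 -0.183  0.165]
base NL [ 0.663 -0.374  0.008]
base NR [ 0.599 -0.156  0.008]
crown far [ 0.388 -0.05   0.157]
crown near [ 0.47  -0.025  0.157]
cupnear [ 0.493 -0.023  0.   ]
paddle [0.479 0.326 0.157]
hinge [0.579 0.286 0.115]
bowl [0.66  0.032 0.   ]
tin [0.47799064 0.53376525 0.04      ] [ 0.55110763 -0.50828786  0.05      ]
```

Emit:
send_rows(moves=[[[20, 40, 70], [0, 0, 0]], [[40, 100, 80], [0, 0, 0]], [[62, 160, 82], [0, 0, 0]], [[84, 220, 82], [0, 0, 0]], [[106, 280, 82], [0, 0, 0]]], claw=0)

```text
clock: 0.72
tcp_pos: [0.3174, -0.3491, 0.3212]
eef_rot: [180.0, -0.0, 19.6]
ft_force: [0.4, 0.3, -0.2]
grip_width: 0.0855
gripper_force: 0.0
```

Emit:
send_rows(moves=[[[22, 60, 0], [0, 0, 0]], [[44, 118, 0], [0, 0, 0]], [[66, 176, 0], [0, 0, 0]], [[88, 234, 0], [0, 0, -0.02]], [[106, 293, 0], [0, 0, -0.04]]])

```text
clock: 1.35
tcp_pos: [0.4232, -0.0563, 0.3211]
eef_rot: [180.0, -0.0, 17.3]
ft_force: [1.3, -0.2, -0.4]
grip_width: 0.0855
gripper_force: 0.0
```

Emit:
send_rows(moves=[[[0, 0, 0], [0, 0, 0]], [[0, 0, 0], [0, 0, 0]]])

```text
clock: 1.6
tcp_pos: [0.4226, -0.0589, 0.3209]
eef_rot: [180.0, 0.1, 17.3]
ft_force: [-0.6, -0.3, -0.6]
grip_width: 0.085
gripper_force: 0.0
```

```bash
cat >> h.py <<'E'
def wpose():
    s=r.state(); T=np.eye(4); T[:3,:3]=Rot.from_euler('xyz',s['eef_rot'],degrees=True).as_matrix(); T[:3,3]=s['tcp_pos']
    return T@r.camera_info('wrist')['T_tool_cam']
def wz(T,uv,z):
    K=r.camera_info('wrist')['intrinsics']; d=T[:3,:3]@np.linalg.inv(K)@np.array([uv[0],uv[1],1.]); return T[:3,3]+d*(z-T[2,3])/d[2]
E
python3 - <<'E'
from h import *
T=wpose();np.save('T1.npy',T);im=save('wrist','w1.png');print(r.state()['tcp_pos'],r.state()['eef_rot'],r.state()['ft_force'],r.state()['clock'])
E
```

```text
[ 0.42248832 -0.05958701  0.32091408] [1.79985937e+02 5.54109943e-02 1.71891108e+01] [ 0.67620917  0.00116069 -0.18110214] 1.65
```

View pics/w1.png

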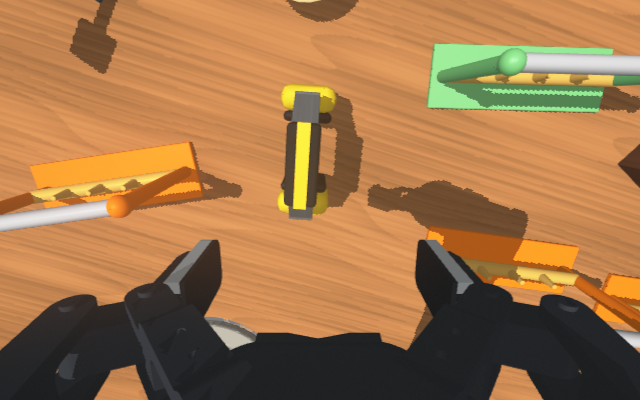

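The wrist picture shows the crown pad (black with a yellow stripe) between (305,122) and (300,207). The green stand's ball is at (513,62), and its bar runs right along v≈63.

```bash
python3 - <<'E'
from h import *
T=np.load('T1.npy')
a=wz(T,(305.5,122),.157);b=wz(T,(299.5,208),.157)
d=a-b;print(a,b,(a+b)/2,np.linalg.norm(d),np.degrees(np.arctan2(d[1],d[0])))
im=cv2.imread('pics/w1.png');c=cv2.resize(im[80:225,230:390],(640,580),interpolation=cv2.INTER_CUBIC);cv2.imwrite('pics/w1c.png',c)
print('ball',wz(T,(513,62),.165), wz(T,(640,65),.165))
for e in(430,102),(434,44):print(wz(T,e,.008))
E
```

```text
[ 0.46551742 -0.03359193  0.157     ] [ 0.38581937 -0.05150645  0.157     ] [ 0.4256684  -0.04254919  0.157     ] 0.08168664594343918 12.668382900918713
ball [ 0.56478135 -0.18519115  0.165     ] [ 0.59429696 -0.28777487  0.165     ]
[ 0.52971446 -0.18105371  0.008     ]
[ 0.59721524 -0.1586019   0.008     ]
```

View pics/w1c.png

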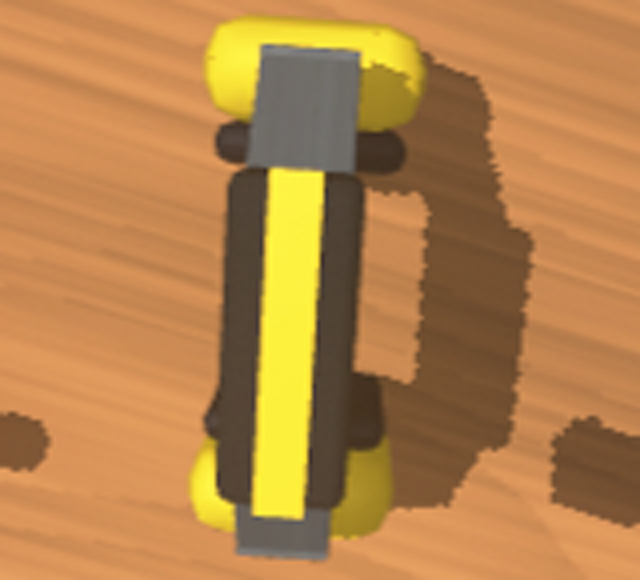

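Emit:
send_rows(moves=[[[3, 16, -40], [0, 0, -0.065]], [[3, 16, -100], [0, 0, -0.065]], [[3, 16, -110], [0, 0, -0.065]], [[3, 16, -110], [0, 0, -0.065]]])

```text
clock: 2.15
tcp_pos: [0.4263, -0.0433, 0.2118]
eef_rot: [-180.0, 0.0, 13.5]
ft_force: [0.1, -0.5, 0.9]
grip_width: 0.085
gripper_force: 0.0
```

Emit:
send_rows(moves=[[[0, 0, -40], [0, 0, 0]], [[0, 0, -58], [0, 0, 0]], [[0, 0, -66], [0, 0, 0]], [[0, 0, -66], [0, 0, 0]]])

```text
clock: 2.65
tcp_pos: [0.4272, -0.0427, 0.1465]
eef_rot: [179.9, -0.1, 13.5]
ft_force: [0.0, 0.3, 0.5]
grip_width: 0.0854
gripper_force: 0.0
```

Emit:
send_rows(moves=[[[0, 0, 0], [0, 0, 0]], [[0, 0, 0], [0, 0, 0]], [[0, 0, 0], [0, 0, 0]], [[0, 0, 0], [0, 0, 0]], [[0, 0, 0], [0, 0, 0]]], claw=1)

```text
clock: 3.28
tcp_pos: [0.4264, -0.0421, 0.1459]
eef_rot: [180.0, -0.0, 13.6]
ft_force: [-1.7, 0.6, 6.5]
grip_width: 0.0311
gripper_force: 60.4
```

Emit:
send_rows(moves=[[[0, 0, 0], [0, 0, 0]], [[0, 0, 10], [0, 0, 0]], [[0, 0, 30], [0, 0, 0]], [[0, 0, 60], [0, 0, 0]], [[0, 0, 90], [0, 0, 0]]])

```text
clock: 3.9
tcp_pos: [0.4253, -0.0423, 0.2359]
eef_rot: [-180.0, 0.1, 13.6]
ft_force: [1.4, -0.2, -2.3]
grip_width: 0.0306
gripper_force: 59.8
```

Emit:
send_rows(moves=[[[0, 0, 30], [0, 0, 0]], [[0, 0, 65], [0, 0, 0]], [[0, 0, 100], [0, 0, 0]], [[0, 0, 110], [0, 0, 0]], [[0, 0, 110], [0, 0, 0]]])

```text
clock: 4.53
tcp_pos: [0.4257, -0.0423, 0.3448]
eef_rot: [180.0, 0.0, 13.6]
ft_force: [-0.2, -0.6, -2.6]
grip_width: 0.0306
gripper_force: 59.8
```

```bash
python3 - <<'E'
from h import *
save('scene','d.png');im=cv2.imread('pics/d.png');c=cv2.resize(im[60:260,200:460],(780,600),interpolation=cv2.INTER_CUBIC);cv2.imwrite('pics/dc.png',c)
print(r.state())
E
```

```text
{'clock': 4.575, 'q': array([ 30.42647047,  -4.03323396, -28.46653532, 106.29896895,
        -1.97360357,  77.37771601, -73.97368418]), 'joint_velocities': array([-0.03873553,  0.50788548, -0.0553358 ,  0.89063591,  0.04806489,
        0.00786179,  0.03393238]), 'effort': array([-2.66148738e-02, -2.22631037e+01,  7.39712678e-01, -2.84690595e+01,
        3.93979833e-03, -2.11206952e-02,  1.76742076e-03]), 'tcp_pos': array([ 0.42522874, -0.04230578,  0.34397935]), 'eef_rot': array([-1.7996257e+02,  1.1666836e-01,  1.3571376e+01]), 'ft_force': array([ 0.06790797,  0.75342343, -2.63885264]), 'torque': array([-0.01605767,  0.0218037 ,  0.018494  ]), 'gripper_force': 59.842785000801086, 'grip_width': 0.030806587203674823}
```

View pics/dc.png

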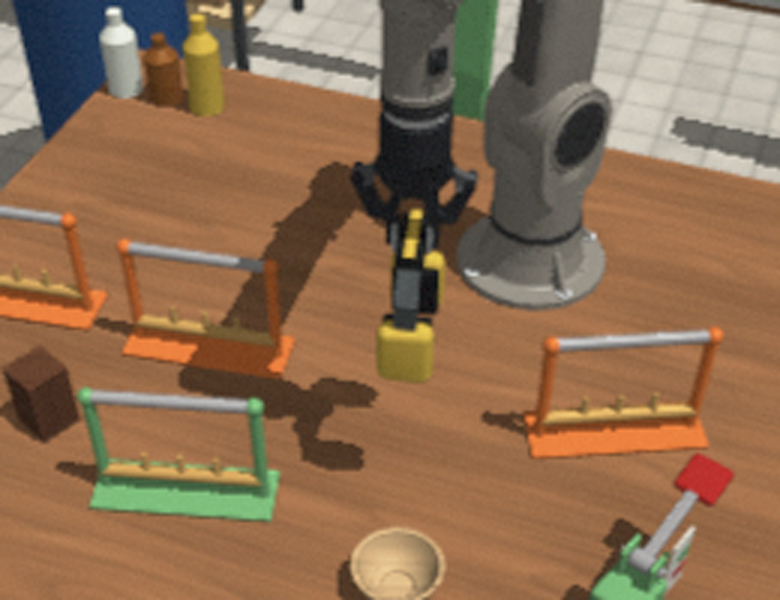

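The muffs hang level in the gripper. Next I carry them over the bar.

Emit:
send_rows(moves=[[[20, -28, 10], [0, 0, 0]], [[50, -72, 15], [0, 0, 0.02]], [[84, -120, 15], [0, 0, 0.045]], [[118, -168, 15], [0, 0, 0.045]], [[145, -208, 15], [0, 0, 0.045]]])

```text
clock: 5.2
tcp_pos: [0.5711, -0.2522, 0.3572]
eef_rot: [-179.9, 0.2, 16.1]
ft_force: [1.0, -1.0, -1.4]
grip_width: 0.0307
gripper_force: 60.0
```

Emit:
send_rows(moves=[[[16, -23, 0], [0, 0, 0]], [[22, -31, 0], [0, 0, 0]], [[22, -31, 0], [0, 0, 0]], [[22, -31, 0], [0, 0, 0]]])

```text
clock: 5.7
tcp_pos: [0.5926, -0.2795, 0.3602]
eef_rot: [-180.0, 0.0, 16.3]
ft_force: [0.0, 0.6, -2.0]
grip_width: 0.0308
gripper_force: 60.1
```

```bash
python3 - <<'E'
from h import *
T=wpose();np.save('T2.npy',T);save('wrist','w2.png');a=cv2.imread('pics/w2.png')
save('scene','e.png');b=cv2.imread('pics/e.png')[60:260,180:400]
cv2.imwrite('pics/e2.png',np.vstack([cv2.resize(a,(480,300)),cv2.resize(b,(480,300))*1][0:1]+[cv2.resize(b,(480,300),interpolation=cv2.INTER_CUBIC)]))
s=r.state();print(s['tcp_pos'],s['eef_rot'],s['clock'])
E
```

```text
[ 0.59274226 -0.27987243  0.36078829] [ 1.79988113e+02 -1.47293439e-02  1.62486927e+01] 5.8
```

View pics/e2.png

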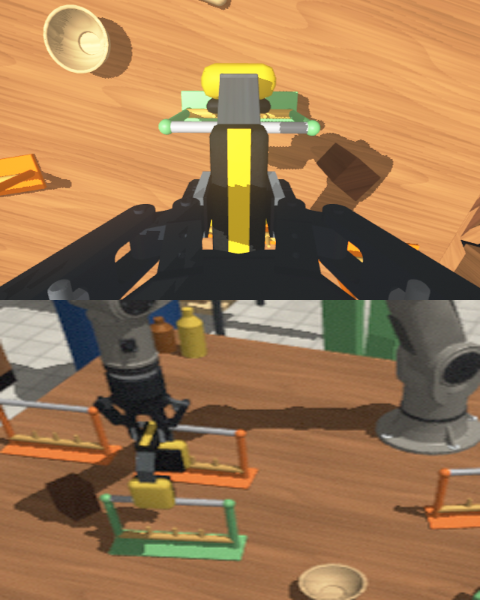

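The wrist view (top, scaled 0.75) shows both green balls, at (165,127) and (314,127). The bar passes under the held arch.

```bash
python3 - <<'E'
from h import *
T=np.load('T2.npy');a=wz(T,(220,169),.166);b=wz(T,(418.7,169),.166);d=a-b
print(a,b,(a+b)/2,np.linalg.norm(d),np.degrees(np.arctan2(d[1],d[0]))-90)
E
```

```text
[ 0.56365401 -0.18242691  0.166     ] [ 0.62109745 -0.37883722  0.166     ] [ 0.59237573 -0.28063207  0.166     ] 0.2046381176804688 16.302431717067208
```

Emit:
send_rows(moves=[[[0, -1, -25], [0, 0, 0]], [[0, -1, -60], [0, 0, 0]], [[0, -1, -95], [0, 0, 0]], [[0, -1, -130], [0, 0, 0]], [[0, -1, -155], [0, 0, 0]]])

```text
clock: 6.42
tcp_pos: [0.5921, -0.2814, 0.2041]
eef_rot: [-180.0, 0.1, 16.2]
ft_force: [-0.0, 0.2, -2.8]
grip_width: 0.0307
gripper_force: 60.0
```

Emit:
send_rows(moves=[[[0, 0, -8], [0, 0, 0]], [[0, 0, -15], [0, 0, 0]], [[0, 0, -19], [0, 0, 0]], [[0, 0, -19], [0, 0, 0]]])

```text
clock: 6.92
tcp_pos: [0.5932, -0.2824, 0.1868]
eef_rot: [180.0, -0.0, 16.1]
ft_force: [-0.1, -0.2, -2.7]
grip_width: 0.0305
gripper_force: 60.1
```

Emit:
send_rows(moves=[[[0, 0, -1], [0, 0, 0]], [[0, 0, -2], [0, 0, 0]], [[0, 0, -2], [0, 0, 0]]])

```text
clock: 7.3
tcp_pos: [0.593, -0.2823, 0.1843]
eef_rot: [180.0, 0.0, 16.2]
ft_force: [0.6, 0.9, -1.8]
grip_width: 0.0306
gripper_force: 60.1
```

Emit:
send_rows(moves=[[[0, 0, -1], [0, 0, 0]], [[0, 0, -1], [0, 0, 0]]])

```text
clock: 7.55
tcp_pos: [0.5931, -0.2823, 0.1838]
eef_rot: [180.0, -0.0, 16.2]
ft_force: [-1.7, 0.5, 1.4]
grip_width: 0.0304
gripper_force: 60.6
```

Emit:
send_rows(moves=[[[0, 0, 0], [0, 0, 0]], [[0, 0, 0], [0, 0, 0]], [[0, 0, 0], [0, 0, 0]], [[0, 0, 0], [0, 0, 0]], [[0, 0, 0], [0, 0, 0]]], claw=0)

```text
clock: 8.18
tcp_pos: [0.593, -0.2823, 0.1832]
eef_rot: [180.0, 0.0, 16.1]
ft_force: [-0.3, -0.0, 0.1]
grip_width: 0.0854
gripper_force: 0.0
```

Emit:
send_rows(moves=[[[0, 0, 10], [0, 0, 0]], [[0, 0, 40], [0, 0, 0]], [[0, 0, 80], [0, 0, 0]], [[0, 0, 120], [0, 0, 0]], [[0, 0, 120], [0, 0, 0]]])

```text
clock: 8.8
tcp_pos: [0.5951, -0.2828, 0.3085]
eef_rot: [179.7, -0.4, 16.1]
ft_force: [-0.7, 0.2, -0.6]
grip_width: 0.0853
gripper_force: 0.0
```

```bash
python3 - <<'E'
from h import *
save('scene','f.png');b=cv2.imread('pics/f.png')[130:290,200:460]
save('wrist','w3.png');a=cv2.imread('pics/w3.png')
cv2.imwrite('pics/f2.png',np.vstack([cv2.resize(a,(400,250)),cv2.resize(b,(400,246),interpolation=cv2.INTER_CUBIC)]))
s=r.state();print(s['tcp_pos'],s['eef_rot'],s['clock'],s['q'])
E
```

```text
[ 0.59302294 -0.28227843  0.3038711 ] [ 1.79953164e+02 -3.72286568e-02  1.61503149e+01] 8.9 [ 36.58242506  22.39280234 -20.80229951  81.40785032   7.98198366
  77.58748524 -58.34035706]
```

View pics/f2.png

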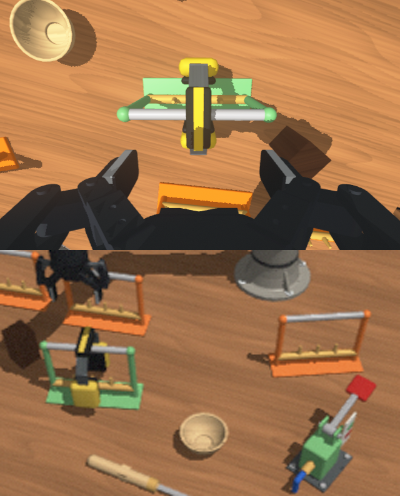

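The muffs hang centred on the green bar and are released. Next I go over to the paddle with the fingers shut.

Emit:
send_rows(moves=[[[-10, 50, 0], [0, 0, 0]], [[-20, 110, 0], [0, 0, 0]], [[-32, 170, 0], [0, 0, 0]], [[-44, 230, 0], [0, 0, 0]], [[-56, 290, 0], [0, 0, 0]]], claw=1)

```text
clock: 9.52
tcp_pos: [0.5355, 0.0094, 0.3019]
eef_rot: [-180.0, 0.1, 16.1]
ft_force: [0.9, 0.7, -0.4]
grip_width: -0.0
gripper_force: 0.0
```

Emit:
send_rows(moves=[[[-12, 60, 0], [0, 0, 0]], [[-24, 120, 0], [0, 0, 0]], [[-36, 180, 0], [0, 0, 0]], [[-48, 240, 0], [0, 0, 0]], [[-58, 290, 0], [0, 0, 0]]])

```text
clock: 10.15
tcp_pos: [0.4774, 0.2996, 0.302]
eef_rot: [180.0, 0.1, 16.2]
ft_force: [-0.2, 0.5, -0.3]
grip_width: 0.0003
gripper_force: 0.0
```

Emit:
send_rows(moves=[[[0, 0, 0], [0, 0, 0]], [[0, 0, 0], [0, 0, 0]]])

```text
clock: 10.4
tcp_pos: [0.4789, 0.2965, 0.302]
eef_rot: [179.9, 0.1, 16.1]
ft_force: [-0.5, -0.4, -0.4]
grip_width: 0.0
gripper_force: 0.0
```

```bash
python3 - <<'E'
from h import *
T=wpose();np.save('T4.npy',T);save('wrist','w4.png')
s=r.state();print(s['tcp_pos'],s['eef_rot'],s['clock'],s['grip_width'])
E
```

```text
[0.47941124 0.29580522 0.30219925] [1.79903820e+02 1.03117465e-01 1.60253775e+01] 10.45 -0.00016822157634434443
```

View pics/w4.png

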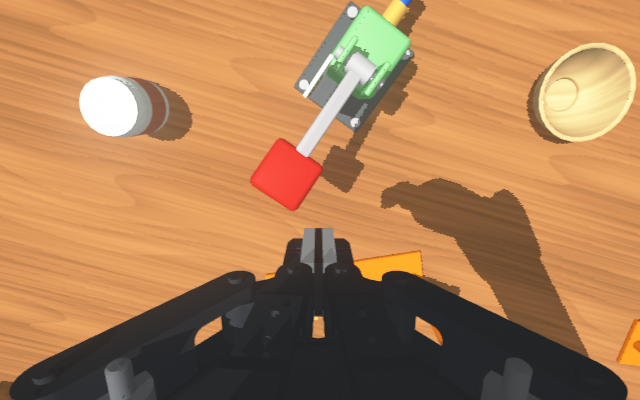

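The paddle's top face is centred at about (286,174) with corners (279,140), (322,167), (292,209) and (250,181). The hinge is at about (361,67).

```bash
python3 - <<'E'
from h import *
T=np.load('T4.npy');a=wz(T,(286,174),.157);h=wz(T,(361,67),.118);d=h-a
print(a,h,np.hypot(*d[:2]),np.degrees(np.arctan2(d[1],d[0])))
e=(wz(T,(322,167),.157)+wz(T,(279,140),.157))/2-(wz(T,(292,209),.157)+wz(T,(250,181),.157))/2
print(np.degrees(np.arctan2(e[1],e[0])),np.linalg.norm(e))
E
```

```text
[0.47553378 0.32471828 0.157     ] [0.58286742 0.28528772 0.118     ] 0.11434718316906624 -20.17153241458155
-19.61810580109829 0.04604147241216331
```

Emit:
send_rows(moves=[[[-7, 30, -20], [0, 0, 0]], [[-7, 30, -70], [0, 0, 0]], [[-7, 30, -110], [0, 0, 0]], [[-7, 30, -125], [0, 0, 0]], [[-7, 30, -125], [0, 0, 0]]])

```text
clock: 11.08
tcp_pos: [0.4724, 0.3264, 0.1778]
eef_rot: [180.0, 0.1, 16.0]
ft_force: [0.4, 0.7, 0.5]
grip_width: 0.0003
gripper_force: 0.0
```

Emit:
send_rows(moves=[[[0, 0, -6], [0, 0, 0]], [[0, 0, -12], [0, 0, 0]], [[0, 0, -18], [0, 0, 0]], [[0, 0, -18], [0, 0, 0]]])

```text
clock: 11.58
tcp_pos: [0.472, 0.3286, 0.1606]
eef_rot: [-179.9, -0.1, 16.2]
ft_force: [-0.7, 1.4, 3.7]
grip_width: -0.0004
gripper_force: 1.6
```

Emit:
send_rows(moves=[[[0, 0, -5], [0, 0, 0]], [[0, 0, -10], [0, 0, 0]], [[0, 0, -15], [0, 0, 0]], [[0, 0, -20], [0, 0, 0]], [[0, 0, -20], [0, 0, 0]]])

```text
clock: 12.2
tcp_pos: [0.4715, 0.328, 0.1399]
eef_rot: [-180.0, 0.0, 16.2]
ft_force: [-1.9, 1.9, 4.8]
grip_width: -0.0002
gripper_force: 2.4
```

Emit:
send_rows(moves=[[[0, 0, -4], [0, 0, 0]], [[0, 0, -8], [0, 0, 0]], [[0, 0, -8], [0, 0, 0]], [[0, 0, -8], [0, 0, 0]]])

```text
clock: 12.7
tcp_pos: [0.4714, 0.328, 0.1324]
eef_rot: [-180.0, 0.0, 16.2]
ft_force: [-2.8, 1.5, 5.8]
grip_width: 0.0003
gripper_force: 2.8
```

```bash
python3 - <<'E'
from h import *
save('scene','g.png');a=cv2.imread('pics/g.png')
cv2.imwrite('pics/g2.png',np.vstack([cv2.resize(a[170:300,370:470],(460,598),interpolation=cv2.INTER_CUBIC)]))
g=cv2.resize(a[170:260,210:310],(340,306),interpolation=cv2.INTER_CUBIC)
b=np.zeros((598,800,3),np.uint8);b[:,:460]=cv2.imread('pics/g2.png');b[:306,460:]=g;cv2.imwrite('pics/g3.png',b)
s=r.state();print(s['tcp_pos'],s['ft_force'],s['clock'])
E
```

```text
[0.47141902 0.32805112 0.13243574] [-3.20207401  0.61422884  5.2695504 ] 12.75
```

View pics/g3.png

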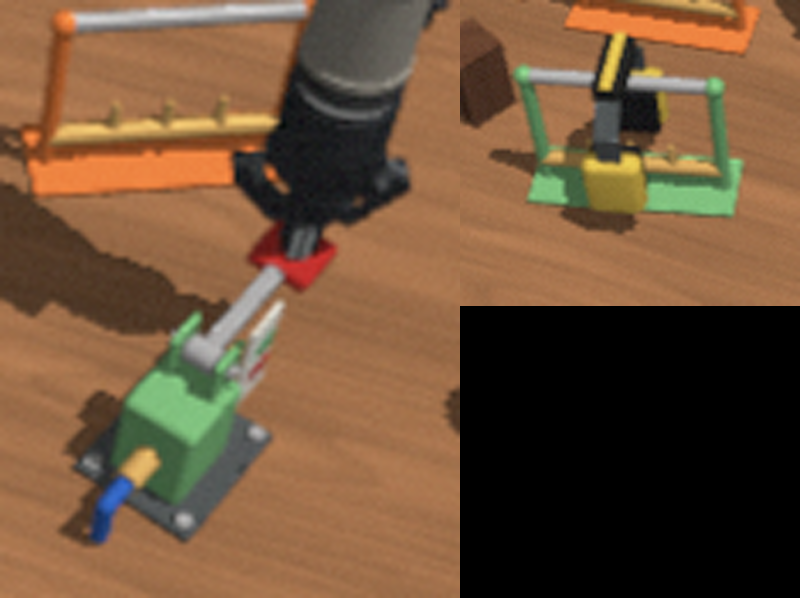

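The paddle is pressed nearly level and the muffs still hang. I'll go 2 mm lower, hold, and hand in.

Emit:
send_rows(moves=[[[0, 0, -2], [0, 0, 0]], [[0, 0, -2], [0, 0, 0]], [[0, 0, -2], [0, 0, 0]], [[0, 0, -2], [0, 0, 0]], [[0, 0, -2], [0, 0, 0]]])

```text
clock: 13.38
tcp_pos: [0.4714, 0.328, 0.1305]
eef_rot: [-180.0, 0.0, 16.2]
ft_force: [-3.3, 2.7, 5.8]
grip_width: -0.0002
gripper_force: 2.9
```

Emit:
send_rows(moves=[[[0, 0, 0], [0, 0, 0]], [[0, 0, 0], [0, 0, 0]], [[0, 0, 0], [0, 0, 0]], [[0, 0, 0], [0, 0, 0]]])

```text
clock: 13.88
tcp_pos: [0.4714, 0.3281, 0.1305]
eef_rot: [-180.0, 0.0, 16.2]
ft_force: [-3.1, 2.6, 6.1]
grip_width: 0.0001
gripper_force: 2.9
```

```bash
python3 -c "
from cell import r
print(r.job_done())"
```

```text
the job is handed in; nothing more can be done
None
```

The muffs hang free on the green bar, and I handed in at about 14 s with the fingers pressing the paddle at about 6 N, near level by height and force; no verdict came back.

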